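# Fetch the hex driver from under the sliding cover

### The arm

A 6-joint arm with a two-finger parallel gripper is mounted at the origin on a cart in front of the work surface, level with it; the furniture and walls round the work are solid. World frame = base frame: x ahead of the robot, y to its left, z up, the work surface at z = 0. Lengths are in mm, angles in degrees, forces in N, time in s.
With the tool pointing down it reaches from about 350 to 850 mm from the base axis. Payload 8.1 kg.
Tool frame: the origin (TCP) lies on the front face of the gripper's body, between the roots of the fingers; the fingertips stand r.finger_overhang ahead of it and the grasp point (between the pads) lies 54 mm ahead of it (r.finger_overhang is the distance from the TCP to the fingertips, in mm); y points along the fingers, z is the direction in which the jaws open and shut, and the axes are right-handed (so a half turn about y gives the same grasp; the last joint's range is limited). The gripper opens to 85 mm and grips with 20 to 120 N. Pads are 22 mm wide; open, the fingers measure 114 mm over their backs; the gripper's body (76 mm by 85 mm) begins 54 mm behind the grasp point. The pads swing forward as they close: fully open they stand 13 mm farther back than shut.
Start: joints at [-4.893, 7.471, 85.268, -0, 87.261, -4.893], TCP at [600.005, 0.022, 303.892] pointing down, gripper open.
Joint ranges: [-169.43, 169.43], [-51.17, 129.36], [1.28, 143.12], [-76.62, 256.62], [0, 156.53], [-152.29, 152.29]. Speed limits (degrees/s): [136.94, 136.94, 159.86, 180, 180, 180].

### API

Orientations are given as [roll, pitch, yaw] about the fixed x, y, z axes, in that order (R = Rz(yaw) Ry(pitch) Rx(roll)).
In Python, from bench import r gives the robot as it stands. The module is installed in compiled form; this text tells all that it offers.
- The arm moves only by the tool arm_command, never from a script. Its argument "increments" is a list of rows, each a list of 6 numbers: the shift along the tool's x, y, z in m, then the turn, a rotation vector about the tool's x, y, z in rad. In form: [[tx, ty, tz, wx, wy, wz], ...]. A call has exactly 10 rows; each row is the pose to reach, as a shift and turn from the pose commanded when the call began, along the tool's axes at that moment; what a row does not reach only later rows make up. A row lasts 1/8 s, in which the tool goes at most 62.5 mm and 10.7 degrees, less where a joint would pass 70% of its speed; a pose out of reach is approached as far as the arm can. A call with a gripper value outside its range is refused whole. "jaw" is the gripper's target within -1 to 1 (shut at 1, half-way at 0, fully open at -1), set as the call begins (left out, the last holds). The fingers move at their own pace and stop on an object; "force" is the grip in N (left out, the last holds). Time passes only in rows, so rows that repeat a pose let the fingers close, or fill a call up. It gives the time, the measured TCP pose, the force and the opening at its end, in the units of the state.
- r.sense(): the state, without advancing time (a new reading comes with each control period).
- r.snapshot(name): name is "scene" or "side" or "wrist"; returns the picture (384x512x3 uint8, red, green, blue); there is no depth.
- r.camera_model(name): a dict with "intrinsics" (3x3 intrinsics, pixels), "cam_to_world" (4x4, takes a point from camera to world coordinates). Camera axes: x right, y down, z forward; pixel columns grow to the right and rows downward; lengths in mm; the calibration is good to about 2 mm. A picture is of the moment at which its call begins: read the wrist's pose just before it. camera_model takes no time and is no camera call; for the wrist camera it gives the pose at the moment of the call.
- r.hand_in(): hands the job in, once; it reports no verdict.
Trained networks look in the newest picture that a camera, given by its name, has taken for a name from the list of things; names that differ only in an ending like _2 or _b are one class to them, and where a whole thing is asked for, a point or a joint stands for the part that bears it (a point fixed in the world has none). Each returns a list of dicts, best first, with "conf" (0 to 1); they miss things now and then, are a little off and sometimes report something else, mostly with a low value. They report only what shows in the picture. A call takes as long as a camera call.
- r.trace(camera, target): "mask" (384x512 bool, what is visible of it) and "position" ([column, row] in pixels, amid what is visible of it).
- r.spot_point(camera, target): "position" ([column, row] in pixels: a listed point, or the origin of a listed thing).
The state is a dict: "time": time; "joint_pos": joint angles; "qd": joint speeds; "joint_efforts": joint torques, N m; "tool_pos": TCP position; "tcp_rot": TCP orientation; "ft_force": force on the tool from outside, world axes, zero at the start; "wrist_torque": the same for the moment, N m; "finger_gap": finger opening in mm.
Only numpy, scipy, OpenCV 4.12 (cv2) and the standard library are available. Lean on these libraries where they do the work, as an engineer would, in place of code of your own. Each camera call takes 0.05 s, during which the arm holds its last target.

### The job

The hex driver with the red handle lies in one of the two covered pockets of the white instrument case. Slide the cover aside in its rails to uncover that pocket, lift the driver out and set it down flat in the steel tray without dropping it, then slide the cover back to its middle marks so that both inner pockets are covered again. Leave the other tools in their pockets, keep the cover in its rails, and do not push or tip the jar, beaker, wash bottle and oil bottle standing around.

Things in the scene. Friction and masses are not known exactly. Their poses are not given: they have to be found in the camera images.
- case: White instrument case, fixed, 178 x 284 mm, 39.5 mm high. Origin under its centre at bench level; z up, y along its length, x across. Four pockets side by side, centred at y = -96, -34, 34, 96 mm, each with one tool lying along x. Aluminium rails along both long sides guide the cover along y; end walls (inner faces at y = +-133 mm, 38 mm high) stop it. Blue marks on the rails show the middle, y = 0.
- pocket_floor (a point): Centre of the pockets' common floor in the case, 7 mm above the bench; axes as the case's. The floor is 156 mm long in x. Pockets are parted only by short white stubs at their ends (at y = -64, 0, 64 mm; |x| from 52 to 78 mm; 4 mm thick; tops 26 mm above the bench); where |x| is under 52 mm it is open for fingers.
- cover_rib (a point): Centre of the black finger rib in the middle of the cover's top, 41 mm above the bench (7 mm above the plate); axes as the case's but for the play. The rib is 96 mm long in x, 10 mm thick in y, and its top is 48 mm above the bench. Push it to slide the cover, which goes 71 mm to either side of the middle and starts within 10 mm of the middle, hiding both inner pockets.
- cover: The loose grey cover plate, 168 mm (x) x 124 mm (y) x 4 mm, about 0.16 kg. Origin: centre of its underside, 30 mm above the bench. It lies on ledges and is held down by the rail lips (160 mm of it is open between the lips), with 1.5 to 2.5 mm play. It slides with light friction along the case's y and stays where it is left.
- driver_handle (a point): The hex driver: red handle 19 x 71 x 19 mm with a 59 mm thin steel shaft, 130 mm in all, 50 g. This point: the middle of the handle (29.5 mm from the middle of the tool), at half height (9.5 mm above what it lies on), near its centre of mass; y points along the tool away from the shaft, towards the handle's free end; z is up as it lies. It starts in one of the two inner pockets under the cover, lying along x of the case with the handle's end to +x of the case.
- marker_mid (a point): Red and white marker pen, 17 x 135 x 16 mm, in the other inner pocket; its centre. To be left in its pocket.
- forceps_a_mid (a point): Fine steel forceps, 14 x 116 x 9 mm, in one of the outer pockets; centre. To be left there.
- forceps_b_mid (a point): Curved steel forceps, 14 x 126 x 11 mm, in the other outer pocket; centre. To be left there.
- tray_in (a point): Shallow open steel tray, fixed, 84 mm (x) x 194 mm (y), 16 mm high with a rim bead to 18.4 mm, walls 3 mm. This point: the centre of its inner floor, 3 mm above the bench; y along its length, z up. Inside 78 x 188 mm; the whole 130 mm driver fits in lengthwise.
- jar_mid (a point): Bystander: glass staining jar with lid, 55 mm across, 114 mm high; point on its axis 50 mm above the bench.
- beaker_mid (a point): Bystander: small beaker, 52 mm across, 65 mm high; its centre.
- washer_mid (a point): Bystander: white wash bottle with red cap and thin bent spout, 66 mm across, 182 mm high; point on the body's axis 75 mm above the bench; the spout reaches 60 mm out along this point's +y.
- oiler_mid (a point): Bystander: small white oil bottle with a green pointed cap, 38 mm across, 98 mm high, close to the +y end of the case; point on its axis 40 mm above the bench.
- driver: The same hex driver, for its speed; origin midway along the tool, on its underside.

How it is judged (in metres and radians):
On the way, in this order (a step that is already met when the one before it is completed fails the run):
1. the cover is slid aside so that the pocket with the hex driver is open (rib at least 85 mm from the driver's handle along the case, cover flat in its rails) ((y of driver_handle in the frame of cover_rib above 0.085 m or y of driver_handle in the frame of cover_rib below -0.085 m) and z of cover_rib in the frame of case between 0.036 and 0.046 m and z of driver_handle in the frame of case below 0.025 m), for 0.2 s.
2. the hex driver is lifted clear of the case (handle at least 65 mm above the bench) in the fingers (z of driver_handle in the frame of case above 0.065 m and contact force between the fingers and driver above 0.5 N), for 0.2 s.
3. the hex driver lies flat in the tray, let go (x of driver_handle in the frame of tray_in between -0.03 and 0.03 m and y of driver_handle in the frame of tray_in between -0.08 and 0.08 m and z of driver_handle in the frame of tray_in between 0.003 and 0.018 m and angle between driver_handle's own y axis and vertical between 1.45 and 1.69 rad and contact force between the fingers and driver below 0.05 N and linear speed of driver below 0.03 m/s), for 0.2 s.
At the end, for the whole second after the job is handed in: The hex driver lies flat and still on the tray's floor (middle of its handle within 30 mm across and 80 mm along of the tray's centre, tool level within about 0.12 rad), released; the cover lies flat in its rails within 13 mm of the middle of the case (x of driver_handle in the frame of tray_in between -0.03 and 0.03 m and y of driver_handle in the frame of tray_in between -0.08 and 0.08 m and z of driver_handle in the frame of tray_in between 0.003 and 0.018 m and angle between driver_handle's own y axis and vertical between 1.45 and 1.69 rad and y of cover_rib in the frame of case between -0.013 and 0.013 m and z of cover_rib in the frame of case between 0.036 and 0.046 m and angle between cover_rib's own z axis and vertical below 0.06 rad and linear speed of driver below 0.02 m/s and contact force between the fingers and driver below 0.05 N); the robot touches nothing.
It fails at once if the jar, beaker, wash bottle or oil bottle is pushed more than 25 mm or tipped (distance of any of jar_mid, beaker_mid, washer_mid, oiler_mid from where it was at the start of the episode above 0.025 m or angle between any of jar_mid, beaker_mid, washer_mid, oiler_mid's own z axis and vertical above 0.3 rad).
It fails at once if the marker pen or a pair of forceps is taken or thrown out of its pocket (moved more than 40 mm) (distance of any of marker_mid, forceps_a_mid, forceps_b_mid from where it was at the start of the episode above 0.04 m).
It fails at once if the hex driver is dropped or thrown: it moves faster than 0.7 m/s out of the fingers (linear speed of driver above 0.7 m/s and contact force between the fingers and driver below 0.05 N).
It fails at once if the cover is forced up out of its rails (z of cover_rib in the frame of case above 0.05 m or angle between cover_rib's own z axis and vertical above 0.12 rad).
It also fails if it takes over 56 s, if anything falls off the work surface, if the arm or the gripper's body presses on something with over 40 N, if the wrist force passes 120 N, or if a joint passes its speed limit or range.

## Working session

There is one attempt and no reset: what is moved stays moved. The work goes in short steps, Python scripts to look and compute and a tool call to move; the robot and the scene stay as the last step left them, time stands still between calls to the robot, and variables do not carry over. Pictures are saved under pics/ and viewed, and the job is handed in when it is done.

Besides the shell and the picture viewer there is one more tool, called after "Request:" by a JSON object that holds its "fn" and its "kwargs". arm_command: Moves the arm, as the interface text tells. Its arguments: {"type":"object","properties":{"increments":{"type":"array","items":{"type":"array","items":{"type":"number"}}},"jaw":{"type":"number"},"force":{"type":"number"}},"required":["increments"]}

```bash
mkdir -p pics; python3 - <<'E'
from bench import r
import cv2,numpy as np
s=r.sense();print({k:np.round(v,2).tolist() for k,v in s.items()},r.finger_overhang)
for n in("scene","side","wrist"):
    im=r.snapshot(n);cv2.imwrite(f"pics/{n}0.png",im[:,:,::-1])
    c=r.camera_model(n);print(n,np.round(c["intrinsics"],1).tolist(),np.round(c["cam_to_world"],3).tolist())
    for t in("cover_rib","pocket_floor","tray_in","jar_mid","beaker_mid","washer_mid","oiler_mid","driver_handle","marker_mid","forceps_a_mid","case","cover"):
        print(t,[(np.round(d["position"],1).tolist(),round(d["conf"],2)) for d in r.spot_point(n,t)[:2]])
E
```

```text
{'time': 0.0, 'joint_pos': [-4.89, 7.51, 85.33, -0.0, 87.26, -4.9], 'qd': [0.09, 0.02, -0.07, 0.13, 0.03, 0.06], 'joint_efforts': [-0.0, -56.94, -50.06, -0.0, 0.01, 0.0], 'tool_pos': [599.6, 0.05, 302.87], 'tcp_rot': [-90.1, 0.01, -90.0], 'ft_force': [-0.18, 1.15, 0.32], 'wrist_torque': [-0.02, -0.01, -0.01], 'finger_gap': 85.28} 72.6
scene [[362.6, 0.0, 254.7], [0.0, 362.6, 192.7], [0.0, 0.0, 1.0]] [[0.854, -0.413, 0.317, 281.437], [-0.52, -0.655, 0.548, -531.916], [-0.019, -0.632, -0.774, 822.821], [0.0, 0.0, 0.0, 1.0]]
cover_rib []
pocket_floor []
tray_in [([290.3, 206.5], 0.64)]
jar_mid []
beaker_mid [([270.4, 315.3], 0.92)]
washer_mid [([262.1, 153.4], 0.81)]
oiler_mid [([230.9, 193.7], 0.46)]
driver_handle []
marker_mid []
forceps_a_mid [([231.8, 221.5], 0.43)]
case [([230.1, 193.4], 0.21)]
cover [([242.9, 252.1], 0.96), ([244.3, 248.3], 0.65)]
side [[350.3, 0.0, 250.7], [0.0, 350.3, 189.0], [0.0, 0.0, 1.0]] [[-0.965, -0.118, 0.232, 365.208], [-0.26, 0.443, -0.858, 863.337], [-0.002, -0.889, -0.458, 557.215], [0.0, 0.0, 0.0, 1.0]]
cover_rib [([297.2, 191.7], 0.64), ([292.6, 204
[... 164 characters left out ...]
[([209.9, 213.2], 0.83)]
oiler_mid []
driver_handle [([284.4, 199.5], 0.46)]
marker_mid []
forceps_a_mid [([198.7, 195.1], 0.39)]
case [([297.1, 203.2], 0.82)]
cover [([296.6, 192.7], 0.7)]
wrist [[301.4, 0.0, 255.7], [0.0, 301.4, 191.3], [0.0, 0.0, 1.0]] [[1.0, 0.0, -0.0, 600.665], [0.0, -0.949, -0.314, 80.063], [-0.0, 0.314, -0.949, 372.785], [0.0, 0.0, 0.0, 1.0]]
cover_rib [([160.0, 259.0], 0.8)]
pocket_floor []
tray_in [([315.4, 186.5], 0.63)]
jar_mid [([410.5, 182.1], 0.67)]
beaker_mid [([157.4, 358.4], 0.43)]
washer_mid []
oiler_mid [([203.8, 126.2], 0.63)]
driver_handle []
marker_mid [([409.5, 179.5], 0.44)]
forceps_a_mid [([174.2, 175.8], 0.71)]
case []
cover [([161.8, 253.5], 0.63)]
```

View pics/scene0.png

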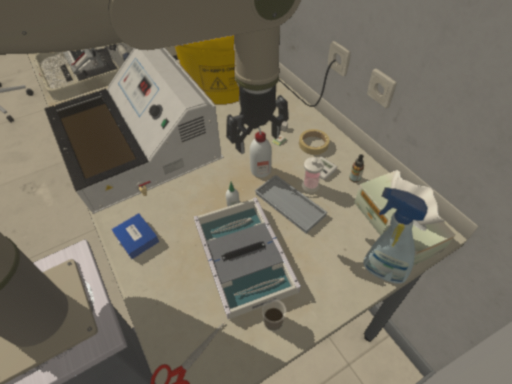

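View pics/side0.png

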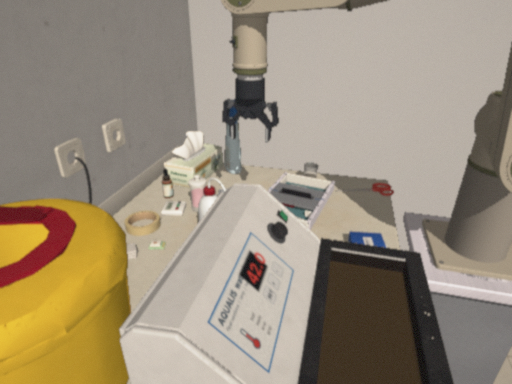

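View pics/wrist0.png

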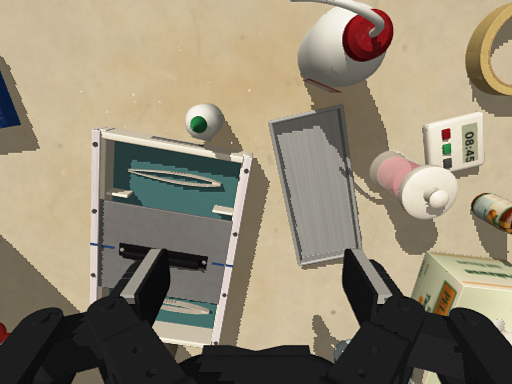

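The wrist view shows the case on the left (oiler at (204,122) at its +y end), with the blue marks at (100,245) and (220,264). The tray is at about (315,187), and the jar, washer and beaker stand around. Next I'll zoom in to fit the case.

```bash
python3 - <<'E'
import cv2
im=cv2.imread("pics/wrist0.png")
cv2.imwrite("pics/w0case.png",cv2.resize(im[110:350,75:275],None,fx=3,fy=2.5*1,interpolation=cv2.INTER_CUBIC) if 0 else cv2.resize(im[115:315,75:275],None,fx=3,fy=3,interpolation=cv2.INTER_CUBIC))
cv2.imwrite("pics/w0tray.png",cv2.resize(im[95:275,255:455],None,fx=3,fy=3,interpolation=cv2.INTER_CUBIC))
im=cv2.imread("pics/scene0.png")
cv2.imwrite("pics/s0.png",cv2.resize(im[165:345,170:350],None,fx=3.3,fy=3.3,interpolation=cv2.INTER_CUBIC))
E
```

```text
(no output)
```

View pics/w0case.png

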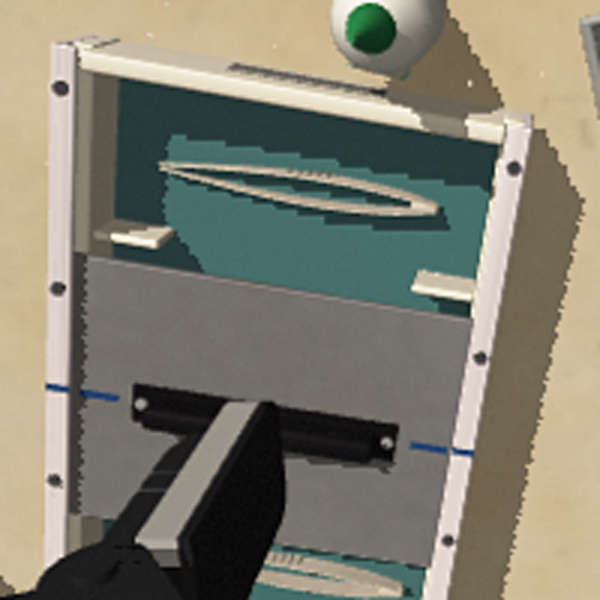

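View pics/w0tray.png

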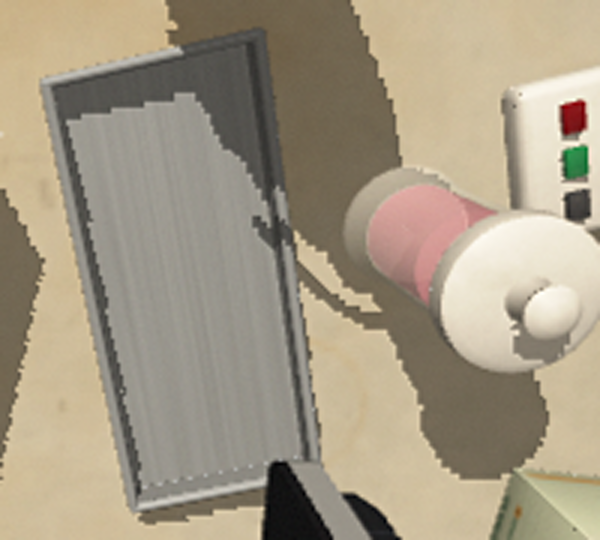

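View pics/s0.png

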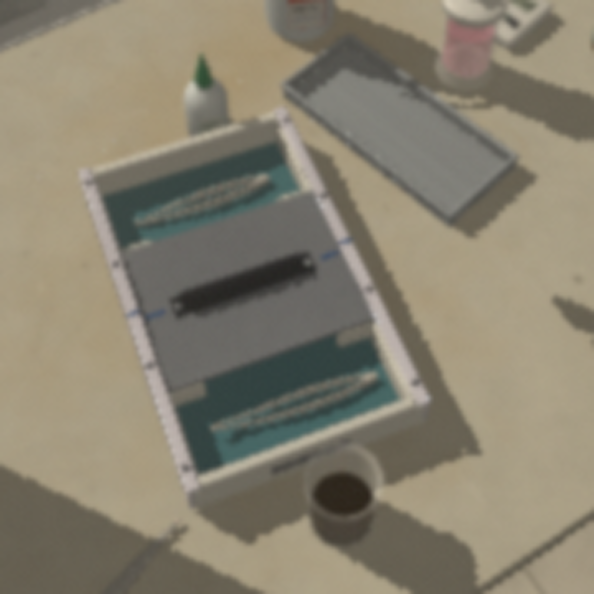

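```bash
cat > h.py <<'E'
import numpy as np,cv2
from scipy.optimize import least_squares
def ray(c,px,z):
    K=np.array(c["intrinsics"]);T=np.array(c["cam_to_world"])
    d=T[:3,:3]@np.linalg.solve(K,[px[0],px[1],1]);o=T[:3,3]
    return o+d*(z-o[2])/d[2]
def fit(loc,w):
    loc=np.array(loc,float);w=np.array(w)[:,:2]
    f=lambda p:((loc@np.array([[np.cos(p[2]),np.sin(p[2])],[-np.sin(p[2]),np.cos(p[2])]])+p[:2])-w).ravel()
    s=least_squares(f,[*w.mean(0),0]);return s.x,s.fun.reshape(-1,2)
E
python3 - <<'E'
from h import *
from bench import r
c=r.camera_model("wrist")
P=[ray(c,p,39.5) for p in((90.7,243.7),(232.7,266.3),(93.3,130),(252.3,154.3))]
x,e=fit([(-89,0),(89,0),(-89,142),(89,142)],P);print("case",x[:2],np.degrees(x[2]),e.round(1).tolist())
P=[ray(c,p,18.4) for p in((268.3,121.7),(343.3,105),(299.3,265.7),(361,249))]
t,e=fit([(-42,97),(42,97),(-42,-97),(42,-97)],P);print("tray",t[:2],np.degrees(t[2]),e.round(1).tolist(),np.round(P,1).tolist())
# rib ends top
for p in((119.5,246),(207,264)):
    q=ray(c,p,48);R=np.array([[np.cos(x[2]),np.sin(x[2])],[-np.sin(x[2]),np.cos(x[2])]]);print("rib end in case",R@(q[:2]-x[:2]))
s=r.camera_model("scene")
for n,p,z in(("beaker",(270.4,315.3),32),("washer",(262,153.4),75),("oiler",(230.9,193.7),40)):print(n,ray(s,p,z))
print("jar",ray(c,(410.5,182.1),50),"oiler",ray(c,(203.8,126.2),40),"beaker",ray(c,(157.4,358.4),32))
# scene check: project case corners
K=np.array(s["intrinsics"]);T=np.linalg.inv(s["cam_to_world"])
for l in((-89,142),(89,142),(-89,-142),(89,-142),(-89,0),(89,0)):
    w=np.r_[R.T@np.array(l)+x[:2],39.5];q=K@(T[:3,:3]@w+T[:3,3]);q=q[:2]/q[2];print(l,w.round(0),q.round(1),((q-[170,165])*3.3).round(0))
E
```

```text
case [ 484.88033916 -113.73534167] -9.932509180295233 [[0.5, 0.0], [1.1, 1.4], [-1.7, 1.2], [0.2, -2.6]]
tray [678.56866282 -36.89495393] 13.091837762348433 [[0.5, 0.9], [-2.3, 1.4], [0.2, 2.0], [1.6, -4.3]] [[615.2, 47.2, 18.4], [699.8, 65.7, 18.4], [659.5, -142.9, 18.4], [739.9, -117.5, 18.4]]
rib end in case [-50.85181246   8.12168516]
rib end in case [56.27471234  1.62350806]
beaker [ 452.7991598 -289.2970736   32.       ]
washer [682.76378277 111.88964676  75.        ]
oiler [543.95782219  53.81263873  40.        ]
jar [773.5339319  -15.90005406  50.        ] oiler [544.32869792  44.39221106  40.        ] beaker [ 457.28626739 -289.40296497   32.        ]
(-89, 142) [422.  41.  40.] [193.  215.9] [ 76. 168.]
(89, 142) [597.  11.  40.] [255.2 196.1] [281. 103.]
(-89, -142) [ 373. -238.   40.] [227.2 313.5] [189. 490.]
(89, -142) [ 548. -269.   40.] [300.4 285.1] [430. 396.]
(-89, 0) [397. -98.  40.] [208.4 260. ] [127. 314.]
(89, 0) [ 573. -129.   40.] [275.7 236.5] [349. 236.]
```

Request:
{"fn": "arm_command", "kwargs": {"increments": [[0.014,0.012,-0.014,0,-0.175,0],[0.028,0.026,-0.029,0,-0.35,0],[0.043,0.039,-0.043,0,-0.525,0],[0.057,0.052,-0.058,0,-0.7,0],[0.071,0.065,-0.072,0,-0.875,0],[0.085,0.078,-0.086,0,-1.05,0],[0.1,0.09,-0.1,0,-1.225,0],[0.1138,0.104,-0.1151,0,-1.3975,0],[0.1138,0.104,-0.1151,0,-1.3975,0],[0.1138,0.104,-0.1151,0,-1.3975,0]], "jaw": 0.3, "force": 20}}

```text
time: 3.2
tool_pos: [485.5, -113.7, 200.5]
tcp_rot: [-90.0, -0.1, -10.1]
ft_force: [-0.0, -0.2, -0.1]
finger_gap: 29.9
```

```bash
python3 - <<'E'
from h import *
from bench import r
s=r.sense();print({k:np.round(s[k],2).tolist() for k in("time","joint_pos","tool_pos","tcp_rot","ft_force","finger_gap")},r.finger_overhang)
im=r.snapshot("wrist");cv2.imwrite("pics/w1.png",im[:,:,::-1])
c=r.camera_model("wrist");K=np.array(c["intrinsics"]);T=np.linalg.inv(c["cam_to_world"]);print(np.round(c["cam_to_world"],2).tolist())
x=[484.88,-113.74];a=np.radians(-9.93);R=np.array([[np.cos(a),-np.sin(a)],[np.sin(a),np.cos(a)]])
for l in((-89,0,39.5),(89,0,39.5),(-89,142,39.5),(89,142,39.5),(89,-142,39.5),(-48,0,48),(48,0,48)):
    w=np.r_[R@np.array(l[:2])+x,l[2]];q=K@(T[:3,:3]@w+T[:3,3]);print(l,(q[:2]/q[2]).round(1))
print(r.spot_point("wrist","cover_rib"))
E
```

```text
{'time': 3.2, 'joint_pos': [-19.08, -4.11, 108.09, 0.02, 75.96, -98.94], 'tool_pos': [485.45, -113.67, 200.53], 'tcp_rot': [-89.99, -0.06, -10.15], 'ft_force': [-0.05, -0.18, -0.11], 'finger_gap': 29.88} 72.6
[[0.18, 0.93, 0.31, 406.97], [0.98, -0.17, -0.06, -99.96], [-0.0, 0.32, -0.95, 269.54], [0.0, 0.0, 0.0, 1.0]]
(-89, 0, 39.5) [255.7  76.7]
(89, 0, 39.5) [256.2 288.1]
(-89, 142, 39.5) [454.7  76.1]
(89, 142, 39.5) [414.1 287.8]
(89, -142, 39.5) [ 98.6 288.4]
(-48, 0, 48) [255.8 136.2]
(48, 0, 48) [256.1 252.6]
[{'position': [250.3, 192.9], 'conf': 0.92}]
```

View pics/w1.png

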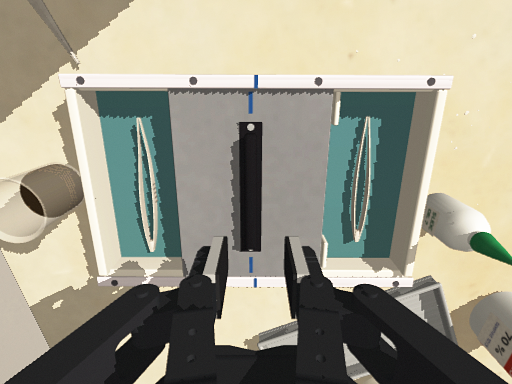

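The pose fit matches: the rail marks were predicted and seen at column 256. The cover rib is at about column 250, which is roughly -4.5 mm in case y. Next I'll straddle the rib.

Request:
{"fn": "arm_command", "kwargs": {"increments": [[0,0.012,-0.0045,0,0,0],[0,0.03,-0.0045,0,0,0],[0,0.05,-0.0045,0,0,0],[0,0.065,-0.0045,0,0,0],[0,0.075,-0.0045,0,0,0],[0,0.082,-0.0045,0,0,0],[0,0.086,-0.0045,0,0,0],[0,0.088,-0.0045,0,0,0],[0,0.088,-0.0045,0,0,0],[0,0.088,-0.0045,0,0,0]]}}

```text
time: 4.55
tool_pos: [484.4, -118.3, 112.3]
tcp_rot: [-90.0, -0.0, -9.9]
ft_force: [-0.6, -0.9, -0.7]
finger_gap: 29.5
```

```bash
python3 - <<'E'
from h import *
from bench import r
im=r.snapshot("wrist");cv2.imwrite("pics/w2.png",im[:,:,::-1])
im=r.snapshot("scene");cv2.imwrite("pics/s2.png",cv2.resize(im[165:345,170:350,::-1],None,fx=3.3,fy=3.3))
E
```

```text
(no output)
```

View pics/w2.png

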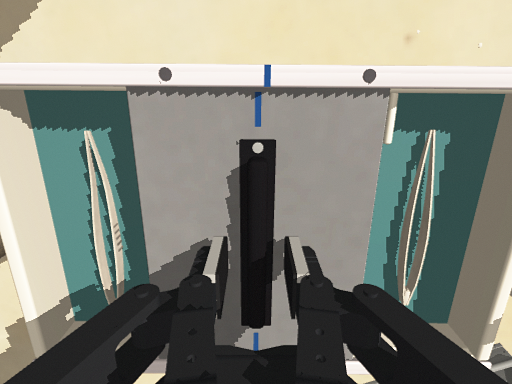

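View pics/s2.png

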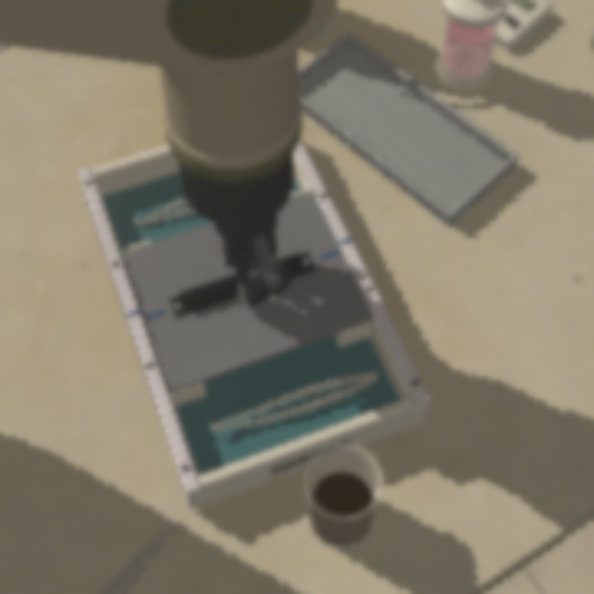

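The fingers straddle the rib (column 258) centrally. Next I'll push toward +y far enough to peek into the -34 pocket.

Request:
{"fn": "arm_command", "kwargs": {"increments": [[0,0.001,0.004,0,0,0],[0,0.001,0.008,0,0,0],[0,0.001,0.014,0,0,0],[0,0.001,0.022,0,0,0],[0,0.001,0.03,0,0,0],[0,0.001,0.038,0,0,0],[0,0.001,0.046,0,0,0],[0,0.001,0.052,0,0,0],[0,0.001,0.056,0,0,0],[0,0.001,0.058,0,0,0]]}}

```text
time: 5.9
tool_pos: [494.1, -60.9, 110.9]
tcp_rot: [-90.0, 0.0, -9.9]
ft_force: [-0.9, 0.1, -0.5]
finger_gap: 30.1
```

```bash
python3 - <<'E'
from h import *
from bench import r
im=r.snapshot("wrist");cv2.imwrite("pics/w3.png",im[:,:,::-1])
im=r.snapshot("scene");cv2.imwrite("pics/s3.png",cv2.resize(im[165:345,170:350,::-1],None,fx=3.3,fy=3.3))
E
```

```text
(no output)
```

View pics/w3.png

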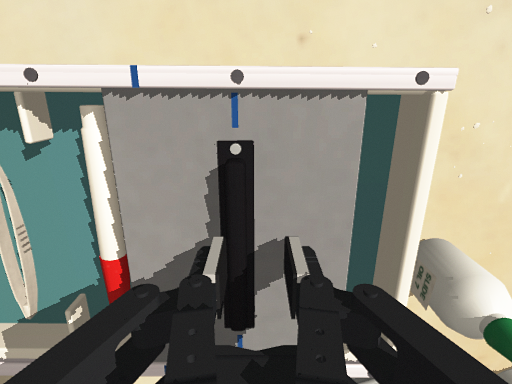

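View pics/s3.png

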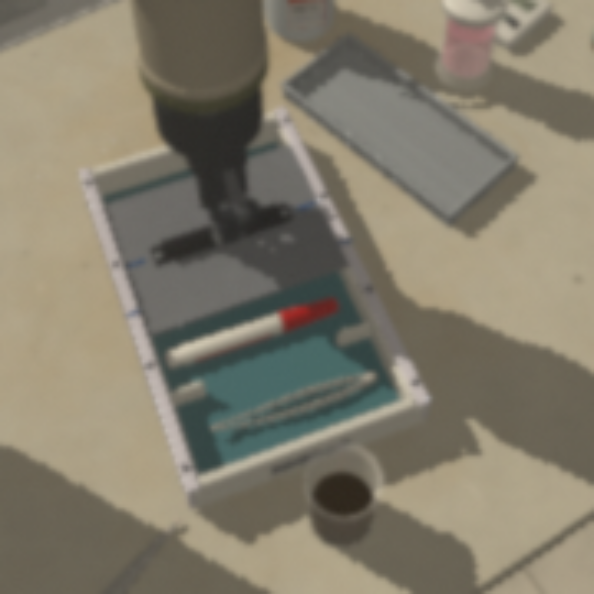

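That pocket holds the marker (red cap at (115,280)), so the driver must be in the +34 pocket. Next I'll slide the cover to -y.

Request:
{"fn": "arm_command", "kwargs": {"increments": [[0,0,-0.006,0,0,0],[0,0,-0.013,0,0,0],[0,0,-0.027,0,0,0],[0,0,-0.045,0,0,0],[0,0,-0.065,0,0,0],[0,0,-0.085,0,0,0],[0,0,-0.103,0,0,0],[0,0,-0.117,0,0,0],[0,0,-0.126,0,0,0],[0,0,-0.13,0,0,0]]}}

```text
time: 7.25
tool_pos: [471.7, -189.5, 111.0]
tcp_rot: [-90.0, -0.0, -10.0]
ft_force: [-0.2, 2.2, 2.3]
finger_gap: 30.1
```

Request:
{"fn": "arm_command", "kwargs": {"increments": [[0,0,0.002,0,0,0],[0,-0.01,0.005,0,0,0],[0,-0.03,0.005,0,0,0],[0,-0.05,0.02,0,0,0],[0.005,-0.07,0.045,0,0,0],[0.012,-0.085,0.07,0,0,0],[0.02,-0.09,0.09,0,0,0],[0.025,-0.09,0.105,0,0,0],[0.03,-0.09,0.11,0,0,0],[0.03,-0.09,0.11,0,0,0]]}}

```text
time: 8.5
tool_pos: [520.2, -85.9, 200.4]
tcp_rot: [-90.0, 0.1, -9.9]
ft_force: [0.1, 0.3, 0.8]
finger_gap: 29.9
```

```bash
python3 - <<'E'
from h import *
from bench import r
print(r.sense()["tool_pos"])
im=r.snapshot("wrist");cv2.imwrite("pics/w4.png",im[:,:,::-1])
c=r.camera_model("wrist")
x=np.array([484.88,-113.74]);a=np.radians(-9.93);R=np.array([[np.cos(a),-np.sin(a)],[np.sin(a),np.cos(a)]])
for t,z in(("driver_handle",16.5),("cover_rib",41)):
  for d in r.spot_point("wrist",t)[:2]:
    w=ray(c,d["position"],z);print(t,d,w.round(1),(R.T@(w[:2]-x)).round(1))
im=r.snapshot("scene");cv2.imwrite("pics/s4.png",cv2.resize(im[165:345,170:350,::-1],None,fx=3.3,fy=3.3))
E
```

```text
[520.17178197 -85.86003568 200.43309814]
driver_handle {'position': [257.6, 181.4], 'conf': 0.85} [514.6 -84.1  16.5] [24.2 34.3]
cover_rib {'position': [127.7, 158.5], 'conf': 0.62} [ 472.2 -178.5   41. ] [ -1.4 -66. ]
```

View pics/w4.png

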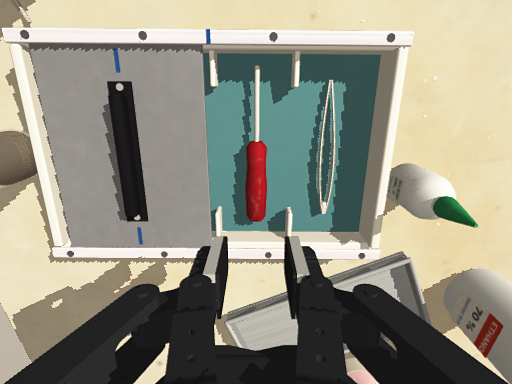

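View pics/s4.png

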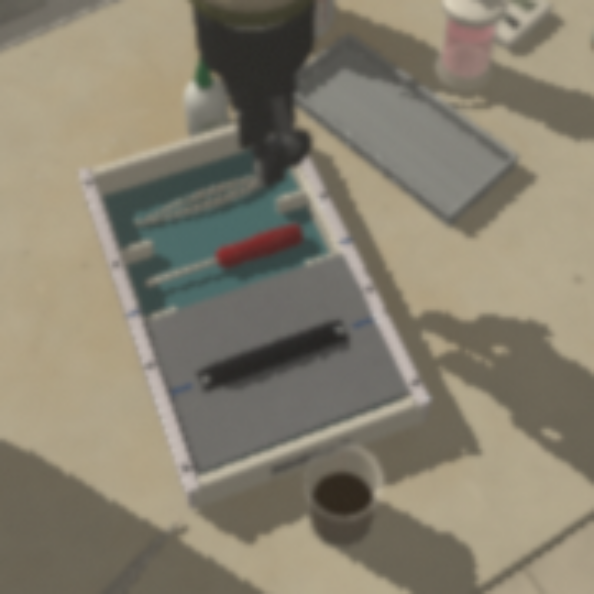

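Uncovered: the red driver handle is at pixel (257,181), which gives case (24, 34) as expected, and the rib is at about -66. Next I'll descend over the handle.

Request:
{"fn": "arm_command", "kwargs": {"increments": [[-0.003,0.012,0.0005,0,0,0],[-0.006,0.03,0.0005,0,0,0],[-0.006,0.05,0.0005,0,0,0],[-0.006,0.07,0.0005,0,0,0],[-0.006,0.088,0.0005,0,0,0],[-0.006,0.1,0.0005,0,0,0],[-0.006,0.108,0.0005,0,0,0],[-0.006,0.113,0.0005,0,0,0],[-0.006,0.115,0.0005,0,0,0],[-0.006,0.115,0.0005,0,0,0]]}}

```text
time: 9.95
tool_pos: [514.7, -84.5, 86.2]
tcp_rot: [-90.0, -0.0, -9.9]
ft_force: [-0.1, 0.4, 0.6]
finger_gap: 29.5
```

```bash
python3 - <<'E'
from h import *
from bench import r
im=r.snapshot("wrist");cv2.imwrite("pics/w5.png",im[:,:,::-1])
E
```

```text
(no output)
```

View pics/w5.png

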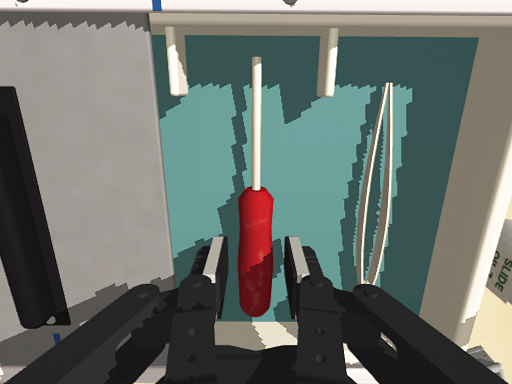

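The handle is centred between the pads (column 256). Close.

Request:
{"fn": "arm_command", "kwargs": {"increments": [[0,0.001,0,0,0,0],[0,0.001,0,0,0,0],[0,0.001,0,0,0,0],[0,0.001,0,0,0,0],[0,0.001,0,0,0,0],[0,0.001,0,0,0,0],[0,0.001,0,0,0,0],[0,0,0,0,0,0],[0,-0.003,0,0,0,0],[0,-0.008,0,0,0,0]], "jaw": 1, "force": 45}}

```text
time: 11.25
tool_pos: [514.2, -84.4, 93.9]
tcp_rot: [-90.0, 0.0, -9.9]
ft_force: [0.5, 0.1, -0.5]
finger_gap: 17.7
```

Request:
{"fn": "arm_command", "kwargs": {"increments": [[0,-0.006,0,0,0,0],[0,-0.018,0,0,0,0],[0,-0.034,0,0,0,0],[0,-0.05,0,0,0,0],[0,-0.066,0,0,0,0],[0,-0.08,0,0,0,0],[0,-0.09,0,0,0,0],[0,-0.095,0,0,0,0],[0,-0.095,0,0,0,0],[0,-0.095,0,0,0,0]]}}

```text
time: 12.5
tool_pos: [514.0, -84.3, 188.2]
tcp_rot: [-90.0, 0.1, -9.9]
ft_force: [0.4, 1.0, -1.0]
finger_gap: 18.0
```

```bash
python3 - <<'E'
from h import *
from bench import r
s=r.sense();print(s["tool_pos"],s["tcp_rot"],s["finger_gap"],s["joint_pos"])
im=r.snapshot("wrist");cv2.imwrite("pics/w6.png",im[:,:,::-1])
im=r.snapshot("scene");cv2.imwrite("pics/s6.png",im[:,:,::-1])
E
```

```text
[514.04328931 -84.34876621 188.22294792] [-8.99948830e+01  6.40673126e-02 -9.93153473e+00] 18.034264925078404 [-1.49588635e+01  2.67234426e-01  1.05179989e+02 -5.36188781e-04
  7.46170454e+01 -9.50271834e+01]
```

View pics/w6.png

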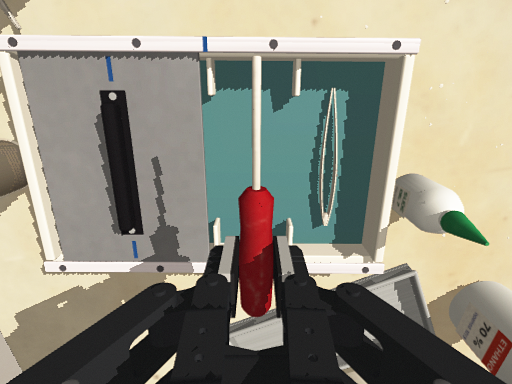

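View pics/s6.png

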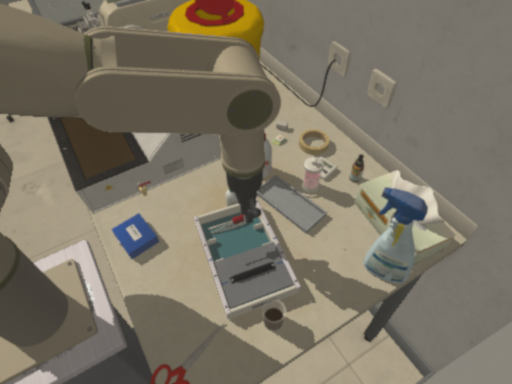

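The driver is held (gap 18 mm) and its shaft is level. Next I'll carry it over the tray while turning by -67°.

Request:
{"fn": "arm_command", "kwargs": {"increments": [[0.008,-0.006,0.002,0,0.08,0],[0.027,-0.012,0.007,0,0.22,0],[0.05,-0.012,0.014,0,0.37,0],[0.075,-0.012,0.021,0,0.53,0],[0.1,-0.012,0.028,0,0.7,0],[0.125,-0.012,0.036,0,0.86,0],[0.145,-0.012,0.042,0,1.01,0],[0.158,-0.012,0.046,0,1.12,0],[0.1655,-0.012,0.048,0,1.169,0],[0.1655,-0.012,0.048,0,1.169,0]]}}

```text
time: 13.85
tool_pos: [685.7, -65.5, 200.0]
tcp_rot: [-90.1, 0.0, -76.9]
ft_force: [-0.3, -0.2, -1.3]
finger_gap: 17.6
```

```bash
python3 - <<'E'
from h import *
from bench import r
s=r.sense();print(s["tool_pos"],s["tcp_rot"],s["finger_gap"])
im=r.snapshot("wrist");cv2.imwrite("pics/w7.png",im[:,:,::-1])
c=r.camera_model("wrist");print([(d,ray(c,d["position"],3).round(1)) for d in r.spot_point("wrist","tray_in")])
t=np.array([678.5,-37.5]);a=np.radians(13.1);R=np.array([[np.cos(a),-np.sin(a)],[np.sin(a),np.cos(a)]])
K=np.array(c["intrinsics"]);T=np.linalg.inv(c["cam_to_world"])
for l in((-42,97),(42,97),(-42,-97),(42,-97)):
    w=np.r_[R@np.array(l)+t,18.4];q=K@(T[:3,:3]@w+T[:3,3]);print(l,(q[:2]/q[2]).round(1))
E
```

```text
[685.73192845 -65.54772632 200.00075686] [-9.00591067e+01  2.72483517e-02 -7.68767792e+01] 17.555116565982836
[]
(-42, 97) [198.3  26.2]
(42, 97) [311.6  26.3]
(-42, -97) [210.4 256.7]
(42, -97) [299.4 256.9]
```

View pics/w7.png

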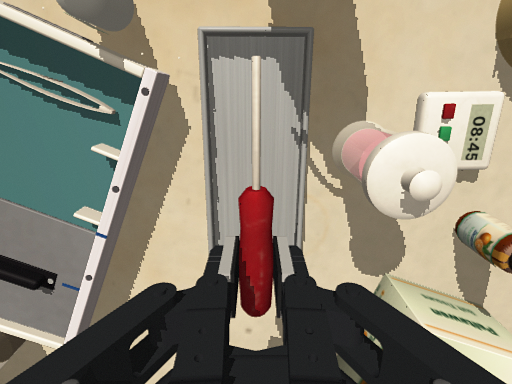

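The tray projection matches ((198..312, 26)) and the driver is lined up with it. Next I'll lower it.

Request:
{"fn": "arm_command", "kwargs": {"increments": [[0,0.01,0,0,0,0],[0,0.028,0,0,0,0],[0,0.048,0,0,0,0],[0,0.067,0,0,0,0],[0,0.085,0,0,0,0],[0,0.099,0,0,0,0],[0,0.109,0,0,0,0],[0,0.114,0,0,0,0],[0,0.1165,0,0,0,0],[0,0.1165,0,0,0,0]]}}

```text
time: 15.2
tool_pos: [686.0, -65.7, 84.8]
tcp_rot: [-90.0, -0.0, -76.9]
ft_force: [0.1, 0.3, -1.1]
finger_gap: 17.3
```

Request:
{"fn": "arm_command", "kwargs": {"increments": [[0,0.0005,0,0,0,0],[0,0.001,0,0,0,0],[0,0.0013,0,0,0,0],[0,0.0016,0,0,0,0],[0,0.002,0,0,0,0],[0,0.0023,0,0,0,0],[0,0.0023,0,0,0,0],[0,0.0023,0,0,0,0],[0,0.0023,0,0,0,0],[0,0.0023,0,0,0,0]]}}

```text
time: 16.45
tool_pos: [685.7, -65.6, 82.1]
tcp_rot: [-90.0, 0.0, -76.9]
ft_force: [-0.2, -0.2, -0.2]
finger_gap: 17.8
```

```bash
python3 - <<'E'
from h import *
from bench import r
s=r.sense();print(s["tool_pos"],s["ft_force"],s["finger_gap"])
im=r.snapshot("wrist");cv2.imwrite("pics/w8.png",im[:,:,::-1])
im=r.snapshot("scene");cv2.imwrite("pics/s8.png",cv2.resize(im[110:260,210:410,::-1],None,fx=3.5,fy=3.5))
E
```

```text
[685.69959465 -65.64413594  82.08909627] [-0.22403924 -0.22809291 -0.21868723] 17.773440424543697
```

View pics/w8.png

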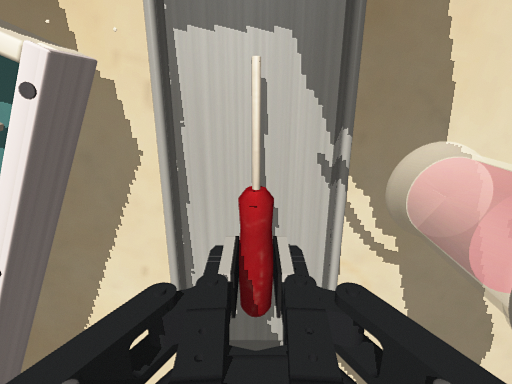

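View pics/s8.png

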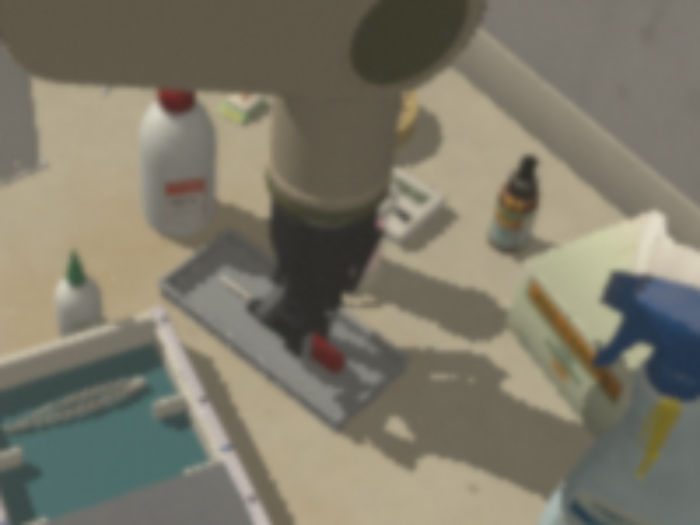

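The driver sits centrally over the floor and has not touched yet. Ease down to touch.

Request:
{"fn": "arm_command", "kwargs": {"increments": [[0,0.0003,0,0,0,0],[0,0.0006,0,0,0,0],[0,0.0009,0,0,0,0],[0,0.0012,0,0,0,0],[0,0.0015,0,0,0,0],[0,0.0015,0,0,0,0],[0,0.0015,0,0,0,0],[0,0.0015,0,0,0,0],[0,0.0015,0,0,0,0],[0,0.0015,0,0,0,0]]}}

```text
time: 17.8
tool_pos: [685.8, -65.7, 82.0]
tcp_rot: [-90.0, -0.0, -76.9]
ft_force: [-6.5, 1.3, 11.5]
finger_gap: 17.8
```

Contact (11.5 N upward). Ease off slightly, open, hold, then rise.

Request:
{"fn": "arm_command", "kwargs": {"increments": [[0,-0.0008,0,0,0,0],[0,-0.0012,0,0,0,0],[0,-0.0012,0,0,0,0],[0,-0.0012,0,0,0,0],[0,-0.0012,0,0,0,0],[0,-0.0012,0,0,0,0],[0,-0.0012,0,0,0,0],[0,-0.0012,0,0,0,0],[0,-0.0012,0,0,0,0],[0,-0.0012,0,0,0,0]], "jaw": 0.3}}

```text
time: 19.05
tool_pos: [685.7, -65.7, 81.8]
tcp_rot: [-90.0, 0.0, -76.9]
ft_force: [-0.3, 0.3, 0.1]
finger_gap: 29.6
```

```bash
python3 - <<'E'
from h import *
from bench import r
im=r.snapshot("wrist");cv2.imwrite("pics/w9.png",im[:,:,::-1])
E
```

```text
(no output)
```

View pics/w9.png

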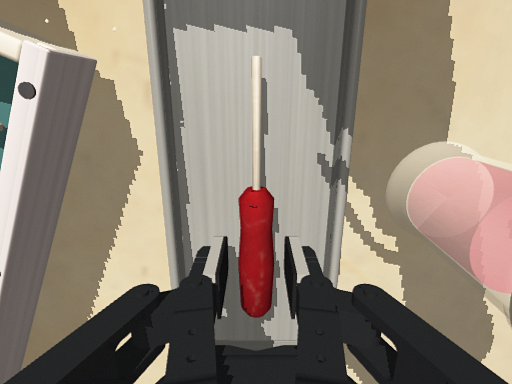

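Released (gap 30 mm, pads clear of the handle). Rise, then return to the rib.

Request:
{"fn": "arm_command", "kwargs": {"increments": [[0,-0.004,0,0,0,0],[0,-0.012,0,0,0,0],[0,-0.025,0,0,0,0],[0,-0.042,0,0,0,0],[0,-0.062,0,0,0,0],[0,-0.082,0,0,0,0],[0,-0.1,0,0,0,0],[0,-0.113,0,0,0,0],[0,-0.118,0,0,0,0],[0,-0.118,0,0,0,0]]}}

```text
time: 20.35
tool_pos: [685.7, -65.7, 199.8]
tcp_rot: [-90.0, -0.0, -76.9]
ft_force: [-0.0, -0.1, 0.1]
finger_gap: 29.8
```

Request:
{"fn": "arm_command", "kwargs": {"increments": [[0.004,0,-0.014,0,-0.1,0],[0.01,0,-0.038,0,-0.24,0],[0.018,0,-0.066,0,-0.39,0],[0.026,0,-0.096,0,-0.54,0],[0.034,0,-0.127,0,-0.69,0],[0.042,0,-0.158,0,-0.84,0],[0.05,0,-0.187,0,-0.98,0],[0.057,0,-0.212,0,-1.09,0],[0.062,0,-0.2323,0,-1.169,0],[0.062,0,-0.2323,0,-1.169,0]]}}

```text
time: 21.6
tool_pos: [472.3, -178.9, 198.9]
tcp_rot: [-90.0, 0.1, -10.0]
ft_force: [0.3, 0.1, 0.6]
finger_gap: 29.8
```

```bash
python3 - <<'E'
from h import *
from bench import r
s=r.sense();print(s["tool_pos"],s["tcp_rot"],s["finger_gap"])
im=r.snapshot("wrist");cv2.imwrite("pics/w10.png",im[:,:,::-1])
c=r.camera_model("wrist")
x=np.array([484.88,-113.74]);a=np.radians(-9.93);R=np.array([[np.cos(a),-np.sin(a)],[np.sin(a),np.cos(a)]])
print("tool",R.T@(s["tool_pos"][:2]-x))
for d in r.spot_point("wrist","cover_rib")[:2]:
    w=ray(c,d["position"],41);print(d,w.round(1),(R.T@(w[:2]-x)).round(1))
im=r.snapshot("scene");cv2.imwrite("pics/s10.png",cv2.resize(im[110:340,170:370,::-1],None,fx=2.6,fy=2.6))
E
```

```text
[ 472.28667525 -178.94960774  198.85790701] [-89.9769565    0.09296952 -10.03723186] 29.805255769685793
tool [ -1.15960339 -66.40436801]
{'position': [255.4, 197.4], 'conf': 0.76} [ 473.2 -179.4   41. ] [ -0.2 -66.7]
```

View pics/w10.png

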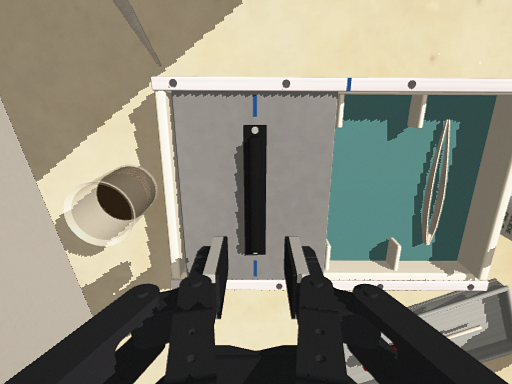

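View pics/s10.png

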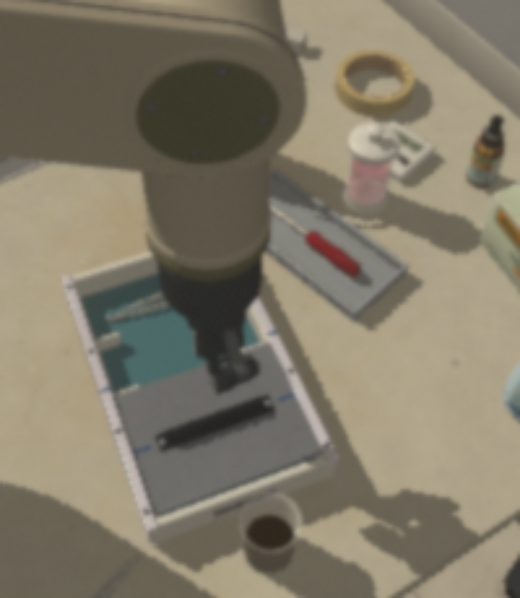

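The rib is at -66.5 and centred between the fingers; the driver lies in the tray. Descend and push back to the middle.

Request:
{"fn": "arm_command", "kwargs": {"increments": [[0,0.012,0,0,0,0],[0,0.03,0,0,0,0],[0,0.05,0,0,0,0],[0,0.065,0,0,0,0],[0,0.075,0,0,0,0],[0,0.082,0,0,0,0],[0,0.086,0,0,0,0],[0,0.088,0,0,0,0],[0,0.088,0,0,0,0],[0,0.088,0,0,0,0]]}}

```text
time: 23.0
tool_pos: [473.7, -178.8, 112.2]
tcp_rot: [-90.0, -0.0, -9.9]
ft_force: [0.1, 1.0, 0.5]
finger_gap: 29.8
```

Request:
{"fn": "arm_command", "kwargs": {"increments": [[0,0,0.005,0,0,0],[0,0,0.01,0,0,0],[0,0,0.018,0,0,0],[0,0,0.029,0,0,0],[0,0,0.041,0,0,0],[0,0,0.053,0,0,0],[0,0,0.063,0,0,0],[0,0,0.071,0,0,0],[0,0,0.075,0,0,0],[0,0,0.0765,0,0,0]]}}

```text
time: 24.25
tool_pos: [486.7, -103.2, 111.8]
tcp_rot: [-90.0, 0.0, -9.9]
ft_force: [0.1, -1.8, 2.0]
finger_gap: 30.2
```

Request:
{"fn": "arm_command", "kwargs": {"increments": [[0,0,0,0,0,0],[0,0,-0.003,0,0,0],[0,-0.005,-0.005,0,0,0],[0,-0.015,-0.006,0,0,0],[0,-0.03,-0.006,0,0,0],[0,-0.05,-0.006,0,0,0],[0,-0.07,-0.006,0,0,0],[0,-0.085,-0.006,0,0,0],[0,-0.09,-0.006,0,0,0],[0,-0.09,-0.006,0,0,0]]}}

```text
time: 25.5
tool_pos: [485.7, -109.3, 202.0]
tcp_rot: [-90.0, -0.0, -9.9]
ft_force: [-0.1, -0.8, -0.4]
finger_gap: 29.8
```

```bash
python3 - <<'E'
from h import *
from bench import r
s=r.sense();print(s["tool_pos"],s["time"])
im=r.snapshot("wrist");cv2.imwrite("pics/w11.png",im[:,:,::-1])
c=r.camera_model("wrist")
x=np.array([484.88,-113.74]);a=np.radians(-9.93);R=np.array([[np.cos(a),-np.sin(a)],[np.sin(a),np.cos(a)]])
for d in r.spot_point("wrist","cover_rib")[:2]:
    w=ray(c,d["position"],41);print(d,w.round(1),(R.T@(w[:2]-x)).round(1))
im=r.snapshot("scene");cv2.imwrite("pics/s11.png",cv2.resize(im[110:340,170:370,::-1],None,fx=2.6,fy=2.6))
t=np.array([678.5,-37.5]);a=np.radians(13.1);R=np.array([[np.cos(a),-np.sin(a)],[np.sin(a),np.cos(a)]]);c=r.camera_model("scene")
for d in r.spot_point("scene","driver_handle")[:2]:
    w=ray(c,d["position"],12.5);print(d,w.round(1),(R.T@(w[:2]-t)).round(1))
E
```

```text
[ 485.70233461 -109.25697531  201.96608651] 25.5
{'position': [253.2, 193.7], 'conf': 0.85} [ 482.8 -111.3   41. ] [-2.4  2.1]
{'position': [297.7, 208.9], 'conf': 0.65} [684.  -72.3  12.5] [ -2.6 -35.2]
```

View pics/w11.png

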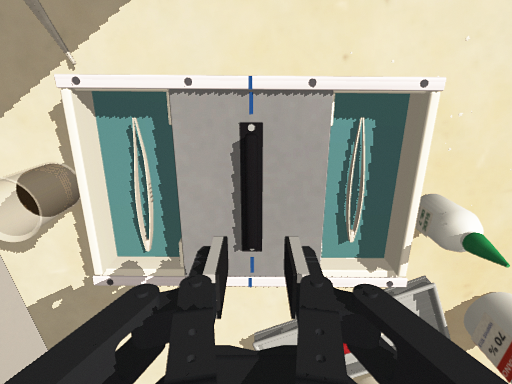

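View pics/s11.png

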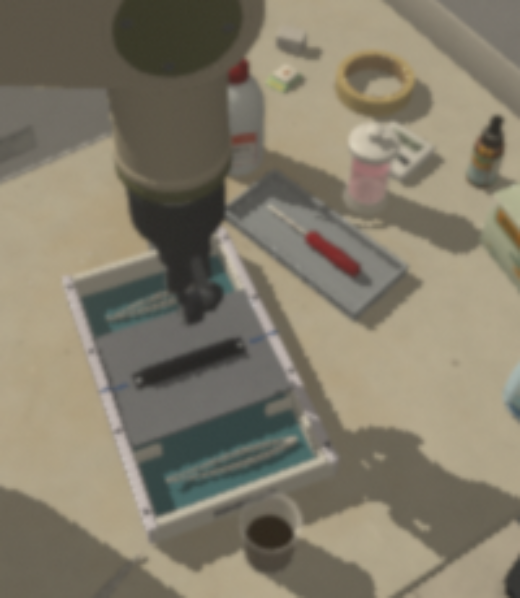

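The cover's marks line up with the rail marks (column 251), both inner pockets are covered, and the driver lies flat in the tray. The arm is clear, so I'll hand in.

```bash
python3 -c "
from bench import r
print(r.hand_in())"
```

```text
the job is handed in; nothing more can be done
None
```

I uncovered the driver, set it down in the steel tray and slid the cover back to the middle. The job was handed in at about 26 s of the 56 s limit.

- **Finding it:** I straddled the rib with the fingers and slid the cover toward +y first. That pocket held the marker pen, so I slid the cover to about -66 mm instead, which opened the +34 mm pocket with the driver.
- **Moving it:** I gripped the handle, carried it over and lowered it until it touched the tray floor (about 11 N). I let go there and raised the arm.
- **Last checks:**
  - The cover's marks line up with the rail marks. The network put the rib at about +2 mm from the middle, within the ±13 mm allowed.
  - The driver's handle is at about (-3, -35) mm from the tray's centre, within the ±30 and ±80 mm limits, and it looks flat.
  - Both pairs of forceps and the bystanders look undisturbed. The marker is under the cover again, so I could not see it.
  - The gripper was about 80 mm above the cover and touching nothing.

No check failed or disagreed by more than a few mm; `r.hand_in()` gave no verdict.

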